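# Sort returned pipe fittings into the bins on the cabinet door

## Robot

A 6-joint arm with a two-finger parallel gripper is mounted at the origin on the work surface. World frame = base frame: x ahead of the robot, y to its left, z up, the work surface at z = 0. Lengths are in m, angles in rad, forces in N, time in s.
With the tool pointing down it reaches from about 0.25 to 0.725 m from the base axis. Payload 9.7 kg.
Tool frame: the origin (TCP) lies midway between the tips of the shut fingers; the grasp point (between the pads) lies 19 mm behind it; y points along the fingers, x is the direction in which the jaws open and shut, and the axes are right-handed (so a half turn about y gives the same grasp; the last joint's range is limited). The gripper opens to 85 mm and grips with 20 to 120 N. Pads are 22 mm wide; open, the fingers measure 114 mm over their backs; the gripper's body (76 mm by 85 mm) begins 54 mm behind the grasp point. The pads swing forward as they close: fully open they stand 13 mm farther back than shut.
Start: joints at [1.159, 0.087, 0.176, 1.66, 0, 1.571], TCP at [0.22, 0.504, 0.231] pointing down, gripper open.
Joint ranges: [-3.13, 3.13], [-0.85, 1.81], [-1.15, 1.24], [-2.2, 2.28], [-1.44, 1.52], [-3.14, 3.14]. Speed limits (rad/s): [2.22, 2.22, 2.57, 3.14, 3.14, 3.14].

## Interface

Orientations are given as a 3x3 rotation matrix whose columns are the frame's x, y, z axes.
In Python, from cell import sensors, snapshot, ctrl gives the robot as it stands.
- The arm moves only by the shell command python3 -m inch 'ROWS'. ROWS is a JSON object of lists of equal length, an entry for each row: "grip": the opening in per cent of the stroke, from 0 (shut) to 100 (fully open); "xyz": the shift along the world's x, y, z in m, a list of three; "turn": the turn about the world's z in degrees. In form: {"grip": [grip, ...], "xyz": [[x, y, z], ...], "turn": [turn, ...]}. A call has 1 to 5 rows; each row is the pose to reach, as a shift and turn from the pose measured when the call began; what a row does not reach only later rows make up. A row lasts 1/10 s, in which the tool goes at most 50 mm and 8.59 degrees, less where a joint would pass 70% of its speed; a pose out of reach is approached as far as the arm can. A call with a gripper value outside its range is refused whole. The fingers move at their own pace and stop on an object; the grip force is fixed at half the most. Time passes only in rows, so rows that repeat a pose let the fingers close. It gives the time, the measured TCP pose, the force and the opening at its end, in the units of the state.
- sensors.sense(): the state, without advancing time (a new reading comes with each control period).
- snapshot(name): name is "scene" or "top"; returns a dict with "frame" (480x640x3 uint8, red, green, blue), "fx", "fy", "cx", "cy" (pixels), "distortion" ([k1, k2, p1, p2, k3] as OpenCV has them; the pictures are not rectified), "origin" and "rotation" of the camera in the world. Camera axes: x right, y up, looking along -z (the intrinsics and any distortion apply to the point x, -y, -z); pixel columns grow to the right and rows downward; lengths in m; the calibration is good to about 2 mm. A picture is of the moment at which its call begins. There is no depth.
- ctrl.finish_job(): hands the job in, once; it reports no verdict.
The state is a dict: "time_s": time; "qpos": joint angles; "qd": joint speeds; "effort": joint torques, N m; "tcp_pos": TCP position; "ee_rot": TCP orientation; "force": force on the tool from outside, world axes, zero at the start; "torque": the same for the moment, N m; "width": opening from 0.0 (shut) to 1.0 (fully open).
Only numpy, scipy, OpenCV 4.12 (cv2) and the standard library are available. Lean on these libraries where they do the work, as an engineer would, in place of code of your own. Each camera call takes 0.05 s, during which the arm holds its last target. There are 200 camera calls.

## Task

Swing the door of the small blue cabinet open until it stands at least square to the cabinet front, and leave it open. Then sort the returned fittings from the grey tray into the bins on the inside of the door: both white elbows into the yellow bin and the black coupling into the red bin. Leave the can, the tape measure and the wrench where they are.

Things in the scene. Friction and masses are not known exactly. Their poses are not given: they have to be found in the camera images.
- door (a joint): angle of the cabinet door, rad: 0 shut, grows as it opens towards the robot, stop at 1.75; starts up to 0.2 ajar. The upright hinge is at the cabinet's left edge (the +y side); seen from above the door turns clockwise as it opens. A slightly stiff hinge (about 0.25 N m), the door stays where it is left. Blue panel 250 mm wide, 200 mm tall, 12 mm thick.
- door_hinge (a point): point on the hinge line of the door at table height, on the outer face of the door. Its axes turn with the door: the panel runs from it 250 mm along its -y, the outer face with the handle looks to its -x, the bins are on its +x side; z up. At door angle 0 these are the cabinet's axes.
- door_handle (a point): middle of the handle on the door's outer face: an upright round steel bar 11 mm thick and about 110 mm long, from 80 mm to 190 mm above the table, its axis 35 mm out from the face and 220 mm from the hinge; thin posts near both ends. Site 135 mm above the table; axes as at the hinge. Pinch its upper end from above, fingers either side along y.
- cabinet: blue steel bench-top cabinet, fixed, 190 mm deep (its x, the door included) by 250 mm wide by 200 mm tall, somewhat turned. Origin at the foot of the hinge line: the front left corner; the cabinet extends along its +x and -y.
- bin_yellow (a point): yellow open-top bin fixed to the inside of the cabinet door, hidden until the door opens: outside 80 mm (its x, out from the door) by 96 mm (its y, along the door) by 65 mm tall, walls 4 mm. Origin at the centre of its underside; z up; its rim is 160 mm above the table, 40 mm below the door's top. Nearer the hinge: centre at x 52, y -72 mm in the hinge axes.
- bin_red (a point): red open-top bin fixed to the inside of the cabinet door, hidden until the door opens: outside 80 mm (its x, out from the door) by 96 mm (its y, along the door) by 65 mm tall, walls 4 mm. Origin at the centre of its underside; z up; its rim is 160 mm above the table, 40 mm below the door's top. Nearer the handle: centre at x 52, y -172 mm in the hinge axes.
- tray: shallow grey tray, fixed, 300 x 300 mm, floor 4 mm thick, rim 8 mm high in all. Origin at the centre of its underside. The three fittings lie on it, 105 mm or more apart.
- elbow1: white plastic pipe elbow, a 90 degree L lying flat: two round arms 27 mm thick (30 mm at the corner ball and end collars) running 34 mm from the corner along its +x and +y. Origin: where the arm axes meet, at mid height, 15 mm above what it lies on; z up. 49 mm long over either arm (along x at y = 4 mm: centre x = 10 mm), flat at the open end. About 35 g.
- elbow2: white plastic pipe elbow, a 90 degree L lying flat: two round arms 27 mm thick (30 mm at the corner ball and end collars) running 34 mm from the corner along its +x and +y. Origin: where the arm axes meet, at mid height, 15 mm above what it lies on; z up. 49 mm long over either arm (along x at y = 4 mm: centre x = 10 mm), flat at the open end. About 35 g.
- coupling: black plastic-coated pipe coupling with grey metal ends: plain upright cylinder 34 mm in diameter (37 mm at a narrow rib round its middle) and 44 mm tall, solid for grasping. Origin at its centre, 22 mm above its foot; z along its axis. About 90 g.
- can: bystander: upright can with a green label, 66 mm in diameter, 95 mm tall. Origin under its centre.
- tape: bystander: orange and black tape measure, 70 x 40 x 62 mm. Origin under its centre.
- wrench: bystander: steel wrench 160 mm long, lying flat along its x. Origin at its underside.
Mind the look-alikes: they are no part of the job. Leave any green look-alike of the coupling alone. Leave any pink look-alike of the elbow2 alone.

How it is judged:
By the outcome, as a careful person would: the job done as asked, in the order asked, and still so for the second after the job is handed in, with the robot touching nothing.
It also fails if it takes over 72 s, if anything falls off the work surface, if the arm or the gripper's body presses on something with over 40 N, if the wrist force passes 120 N, or if a joint passes its speed limit or range.

## Working session

There is one attempt and no reset: what is moved stays moved. The work goes in short steps, Python scripts to look and compute and a shell command to move; the robot and the scene stay as the last step left them, time stands still between calls to the robot, and variables do not carry over. Pictures are saved under pics/ and viewed, about 8 in all and at most 12, crops included, and the job is handed in when it is done.

```bash
ls; mkdir -p pics
cat > h.py <<'E'
import numpy as np, cv2
from cell import sensors, snapshot, ctrl
def K(s): return np.array([[s['fx'],0,s['cx']],[0,s['fy'],s['cy']],[0,0,1.]])
def take(n,f):
    s=snapshot(n); cv2.imwrite(f'pics/{f}.png',s['frame'][:,:,::-1]); np.save(f'pics/{f}.npy',s,allow_pickle=True); return s
def load(f): return np.load(f'pics/{f}.npy',allow_pickle=True).item()
def p2w(s,uv,z):
    p=cv2.undistortPoints(np.array(uv,float).reshape(-1,1,2),K(s),np.array(s['distortion']))[:,0]
    d=np.c_[p[:,0],-p[:,1],-np.ones(len(p))]@np.array(s['rotation']).T
    o=np.array(s['origin']); return o+d*((z-o[2])/d[:,2])[:,None]
def w2p(s,X):
    c=(np.array(X,float).reshape(-1,3)-s['origin'])@np.array(s['rotation'])
    return cv2.projectPoints(c*[1,-1,-1],np.zeros(3),np.zeros(3),K(s),np.array(s['distortion']))[0][:,0]
E
python3 - <<'E'
from h import *
for n in('scene','top'):
    s=take(n,n+'0'); print(n,s['fx'],s['origin'],np.round(s['rotation'],3).tolist(),s['distortion'])
print(sensors.sense())
E
```

```text
pics
scene 613.7344902889621 [1.30868811 0.16044239 1.1227269 ] [[-0.298, -0.759, 0.579], [0.954, -0.244, 0.171], [0.011, 0.603, 0.797]] [-0.05611665  0.          0.          0.          0.        ]
top 463.5649898191265 [ 0.34856373 -0.04147034  1.07823384] [[-0.163, 0.961, -0.221], [-0.987, -0.161, 0.03], [-0.006, 0.223, 0.975]] [0.00087509 0.         0.         0.         0.        ]
{'time_s': 0.1, 'qpos': array([1.15900404e+00, 8.74164461e-02, 1.75238099e-01, 1.65980315e+00,
       1.07904310e-05, 1.57078020e+00]), 'qd': array([ 0.00117119,  0.00014487,  0.0024601 ,  0.00021538, -0.00178772,
       -0.00224294]), 'effort': array([ 8.51347013e-04, -5.21560371e+01,  4.65652764e+01,  1.59115973e-02,
        8.36045865e-05, -1.20291634e-05]), 'tcp_pos': array([0.22005694, 0.5038429 , 0.2306604 ]), 'ee_rot': array([[ 4.00237371e-01, -4.84255936e-04, -9.16411377e-01],
       [ 9.16410739e-01, -1.08177756e-03,  4.00237664e-01],
       [-1.18517073e-03, -9.99999298e-01,  1.08095327e-05]]), 'force': array([-0.08979457, -0.29811397,  0.35673126]), 'torque': array([-0.0119166 ,  0.01297258,  0.01415267]), 'width': 0.9988618973049144}
```

View pics/top0.png

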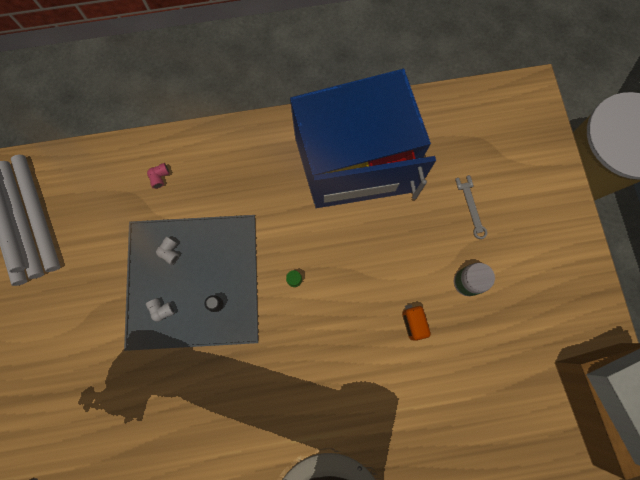

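View pics/scene0.png

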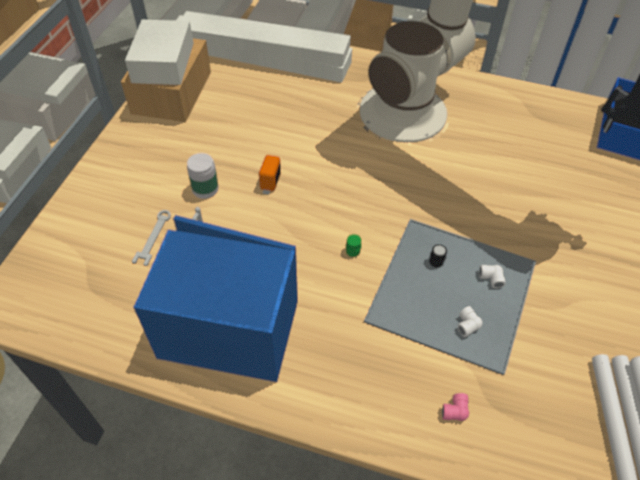

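The top view shows the cabinet at about (365,135) with the door ajar and its handle near (419,182). The tray is at (192,282), with elbows at (168,250) and (159,309) and the coupling at (213,303). The look-alikes are pink (157,175) and green (294,278). The wrench, can and tape are at (472,207), (476,278) and (417,323).

Run:
```python
from h import *
s=load('top0')
print('tcp px',w2p(s,[[0.22,0.504,0.231],[0,0,0],[0.4,0,0]]), w2p(load('scene0'),[[0.22,0.504,0.231],[0,0,0]]))
im=s['frame'][:,:,::-1]
a=cv2.resize(im[60:220,280:500],None,fx=3.6,fy=3.6,interpolation=cv2.INTER_CUBIC)
cv2.imwrite('pics/cab.png',a)
b=cv2.resize(im[210:355,115:265],None,fx=4,fy=4,interpolation=cv2.INTER_CUBIC)
cv2.imwrite('pics/tray.png',b)
```

```text
tcp px [[ 14.68360097 473.3288063 ]
 [329.57314808 513.18039298]
 [300.10957022 321.96151027]] [[623.25758017 144.43488807]
 [402.19809775 111.43336512]]
```

View pics/cab.png

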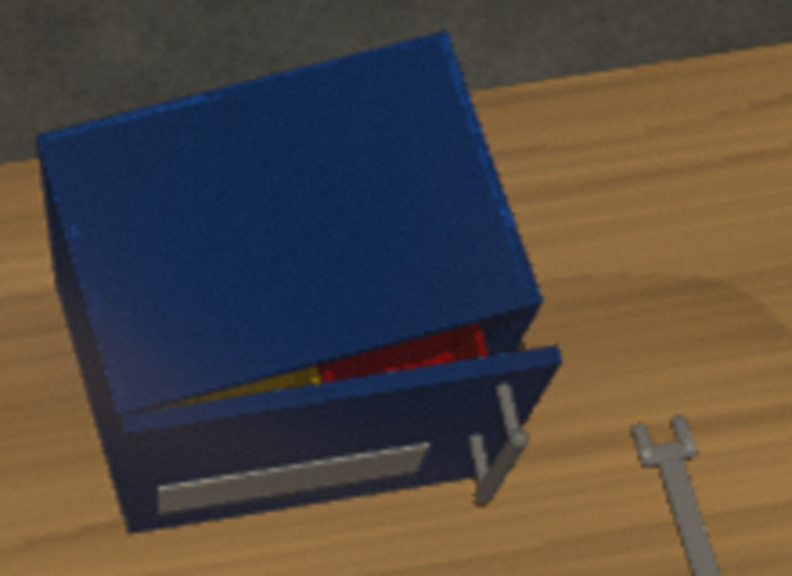

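View pics/tray.png

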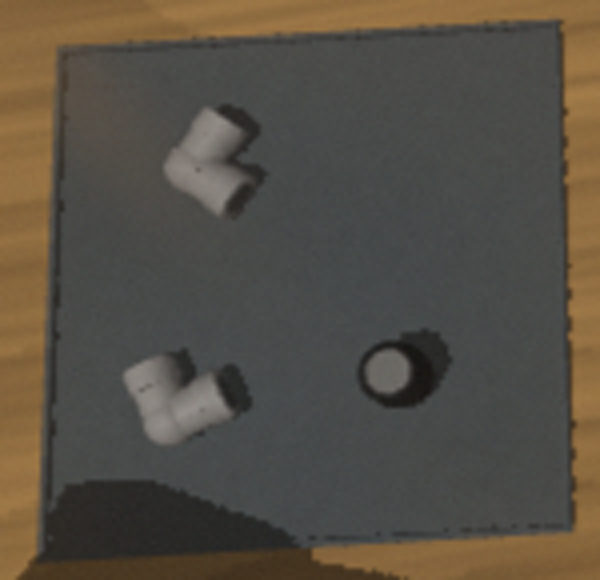

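The cabinet crop shows the hinge top at about (125,430) and its foot at (130,532). The outer top edge of the door runs to (558,362), and the handle's top end is at (520,438). In the tray crop, the elbow corners are at (178,163) and (165,430), and the coupling's top is centred at (386,371).

Run:
```python
from h import *
s=load('top0'); np.set_printoptions(precision=4,suppress=True)
c=lambda l:[(280+(x+.5)/3.6-.5,60+(y+.5)/3.6-.5) for x,y in l]
t=lambda l:[(115+(x+.5)/4-.5,210+(y+.5)/4-.5) for x,y in l]
print('cab top BL BR FR FL',p2w(s,c([(38,135),(445,32),(540,298),(118,412)]),.2)[:,:2])
d=p2w(s,c([(125,430),(558,362)]),.2)[:,:2]; print('door',d,np.linalg.norm(d[1]-d[0]))
print('foot',p2w(s,c([(130,532)]),0)[:,:2],'handle top',p2w(s,c([(520,438)]),.19)[:,:2],'handle bot',p2w(s,c([(483,500)]),.08)[:,:2])
print('tray',p2w(s,t([(58,45),(562,20),(574,527),(40,560)]),.008)[:,:2])
print('coup',p2w(s,t([(386,371)]),.048)[:,:2])
# elbows: corner ball silhouette-ish axis pts at z=.019
print('e1 corner, endA, endB',p2w(s,t([(184,168),(227,125),(237,198)]),.019)[:,:2])
print('e2',p2w(s,t([(163,425),(142,366),(225,393)]),.019)[:,:2])
# bystander approx
print('can',p2w(s,[(479,277)],.095)[:,:2],'tape',p2w(s,[(418,322)],.062)[:,:2],'wrench',p2w(s,[(463,183),(481,235)],.005)[:,:2],'green',p2w(s,[(294,276)],.04)[:,:2])
```

```text
cab top BL BR FR FL [[ 0.8499 -0.0586]
 [ 0.8759 -0.3045]
 [ 0.7023 -0.3232]
 [ 0.6746 -0.0771]]
door [[ 0.6635 -0.0793]
 [ 0.663  -0.3248]] 0.24552471847536922
foot [[ 0.6633 -0.0795]] handle top [[ 0.6258 -0.2972]] handle bot [[ 0.624  -0.2974]]
tray [[0.7016 0.3665]
 [0.6672 0.0669]
 [0.3726 0.0997]
 [0.4038 0.3983]]
coup [[0.472  0.1856]]
e1 corner, endA, endB [[0.6117 0.2951]
 [0.6331 0.268 ]
 [0.5889 0.2663]]
e2 [[0.466  0.3199]
 [0.5011 0.3288]
 [0.4781 0.2836]]
can [[ 0.4262 -0.3937]] tape [[ 0.3554 -0.2529]] wrench [[ 0.6636 -0.4427]
 [ 0.53   -0.4546]] green [[ 0.501  -0.0037]]
```

```bash
python3 -m inch '{"grip":[100,100,100,100,100],"xyz":[[0.02,-0.04,0.015],[0.04,-0.08,0.03],[0.06,-0.12,0.045],[0.08,-0.16,0.06],[0.10,-0.20,0.07]],"turn":[5,10,15,20,24]}'; python3 -c "
from h import *
print(sensors.sense()['qpos'])"
python3 -m inch '{"grip":[100,100,100,100,100],"xyz":[[0.02,-0.04,0],[0.04,-0.08,0],[0.06,-0.12,0],[0.08,-0.16,0],[0.10,-0.20,0]],"turn":[0,0,0,0,0]}'; python3 -c "
from h import *
print(sensors.sense()['qpos'])"
```

```text
time_s: 0.6
tcp_pos: [0.3204, 0.3023, 0.3015]
ee_rot: [[-0.011, 0.001, -1.0], [1.0, -0.001, -0.011], [-0.001, -1.0, -0.001]]
force: [0.8, 0.4, 0.7]
width: 0.995
[ 7.56839191e-01 -1.33789999e-01  9.82043602e-02  1.80291507e+00
 -9.38847103e-04  7.45803517e-01]
time_s: 1.1
tcp_pos: [0.4208, 0.1004, 0.3013]
ee_rot: [[-0.011, 0.001, -1.0], [1.0, -0.001, -0.011], [-0.001, -1.0, -0.001]]
force: [0.0, 0.6, 0.4]
width: 1.003
[ 2.34896435e-01 -1.52582542e-01  8.14462415e-02  1.80445452e+00
 -8.47441090e-04  2.23789561e-01]
```

```bash
python3 -m inch '{"grip":[100,100,100,100,100],"xyz":[[0.02,-0.04,0],[0.04,-0.08,0],[0.06,-0.12,0],[0.08,-0.16,0],[0.10,-0.20,0]],"turn":[0,0,0,0,0]}';python3 -m inch '{"grip":[100,100,100,100,100],"xyz":[[0.02,-0.04,0],[0.04,-0.08,0],[0.06,-0.12,0],[0.08,-0.16,0],[0.106,-0.198,0]],"turn":[0,0,0,0,0]}'
python3 - <<'E'
from h import *
s=take('top','t1'); print(sensors.sense()['tcp_pos'],sensors.sense()['qpos'])
im=s['frame'][:,:,::-1]; cv2.imwrite('pics/t1c.png',cv2.resize(im[90:250,300:500],None,fx=3.5,fy=3.5,interpolation=cv2.INTER_CUBIC))
E
```

```text
time_s: 1.6
tcp_pos: [0.5212, -0.1015, 0.301]
ee_rot: [[-0.011, 0.0, -1.0], [1.0, -0.001, -0.011], [-0.001, -1.0, -0.0]]
force: [0.8, 0.4, 0.4]
width: 0.998
time_s: 2.1
tcp_pos: [0.6259, -0.2994, 0.3011]
ee_rot: [[-0.01, 0.0, -1.0], [1.0, -0.001, -0.01], [-0.001, -1.0, -0.0]]
force: [0.9, 0.3, 1.7]
width: 1.002
[ 0.63006667 -0.30474561  0.29438182] [-4.49818307e-01  5.67247244e-01  9.12126984e-01  1.92004533e+00
 -1.67433163e-03 -4.57571506e-01]
```

```bash
python3 -m inch '{"grip":[100,100,100],"xyz":[[-0.003,0.006,-0.03],[-0.003,0.006,-0.06],[-0.003,0.006,-0.06]],"turn":[0,0,0]}'; python3 -c "
from h import *
print(sensors.sense())"
```

```text
time_s: 2.45
tcp_pos: [0.6254, -0.298, 0.2278]
ee_rot: [[-0.007, -0.014, -1.0], [1.0, 0.005, -0.008], [0.005, -1.0, 0.014]]
force: [-0.1, 0.5, -0.2]
width: 1.002
{'time_s': 2.45, 'qpos': array([-4.44051911e-01,  4.80390684e-01,  6.52657497e-01,  1.75774210e+00,
       -1.59922871e-03, -4.51522151e-01]), 'qd': array([ 0.00547642, -0.02440802,  0.13575478,  0.08136339, -0.00150078,
       -0.00038321]), 'effort': array([-3.60289821e-01, -7.93022418e+01,  4.60928714e+01, -1.26121558e+00,
       -1.64665701e-02,  3.31472620e-03]), 'tcp_pos': array([ 0.62538871, -0.29802714,  0.22779368]), 'ee_rot': array([[-0.00744729, -0.01394191, -0.99987507],
       [ 0.99995994,  0.00486174, -0.00751571],
       [ 0.00496592, -0.99989099,  0.01390514]]), 'force': array([-0.05332343,  0.50149325, -0.19439544]), 'torque': array([0.01888252, 0.02898242, 0.03077155]), 'width': 1.001569742324419}
```

```bash
python3 -m inch '{"grip":[100,100,100],"xyz":[[0.0015,0,-0.035],[0.0015,0,-0.07],[0.0015,0,-0.07]],"turn":[0,0,0]}'; python3 -m inch '{"grip":[5,5,5,5,5],"xyz":[[0,0,0],[0,0,0],[0,0,0],[0,0,0],[0,0,0]],"turn":[0,0,0,0,0]}'
python3 - <<'E'
from h import *
s=take('top','t2')
im=s['frame'][:,:,::-1]; cv2.imwrite('pics/t2c.png',cv2.resize(im[90:250,300:500],None,fx=3.5,fy=3.5,interpolation=cv2.INTER_CUBIC))
E
```

```text
time_s: 2.75
tcp_pos: [0.6253, -0.2969, 0.1542]
ee_rot: [[-0.008, -0.02, -1.0], [1.0, 0.008, -0.008], [0.008, -1.0, 0.02]]
force: [-0.6, 0.4, -1.0]
width: 0.997
time_s: 3.25
tcp_pos: [0.6255, -0.2984, 0.1555]
ee_rot: [[-0.007, -0.019, -1.0], [1.0, 0.004, -0.007], [0.004, -1.0, 0.019]]
force: [-6.2, -38.2, 2.9]
width: 0.146
```

View pics/t2c.png

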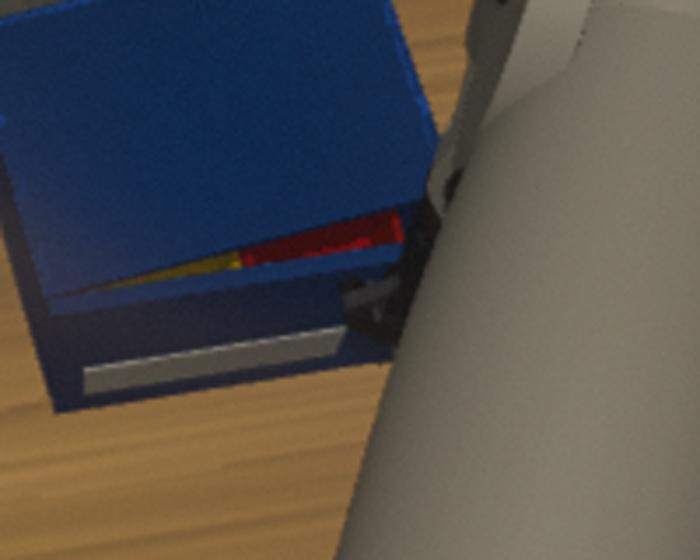

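Gripped: the opening of 0.146 (12 mm) matches the bar, and the picture shows the fingers around the handle. The −38 N in y says the grasp sits about 1–2 mm off. Next I work out the arc.

```bash
cat > arc.py <<'E'
import sys
from h import *
H=np.array([.6634,-.0794]); v=np.array([-.0365,-.2205])
def arc(degs):
    s=sensors.sense(); t=s['tcp_pos'][:2]; a0=np.degrees(np.arctan2(*(t-H)[::-1])-np.arctan2(v[1],v[0]))
    print('pos',t.round(4),'yaw',np.degrees(np.arctan2(s['ee_rot'][1,0],s['ee_rot'][0,0])).round(1),'door rot',a0.round(1),'rad',np.linalg.norm(t-H).round(4),'F',s['force'].round(1))
    for a in degs:
        r=-np.radians(a); R=np.array([[np.cos(r),-np.sin(r)],[np.sin(r),np.cos(r)]])
        print(a,(H+R@v-t).round(4))
arc([float(x) for x in sys.argv[1:]])
E
python3 arc.py 0 4 8 12 16 20
```

```text
pos [ 0.6253 -0.2998] yaw 90.3 door rot -0.4 rad 0.2237 F [ -0.9 -12.3   4.6]
0.0 [ 0.0016 -0.0001]
4.0 [-0.0137  0.003 ]
8.0 [-0.0287  0.0072]
12.0 [-0.0435  0.0123]
16.0 [-0.0578  0.0185]
20.0 [-0.0716  0.0257]
```

```bash
python3 -m inch '{"grip":[5,5,5,5,5],"xyz":[[-0.0137,0.003,0],[-0.0287,0.0072,0],[-0.0435,0.0123,0],[-0.0578,0.0185,0],[-0.0716,0.0257,0]],"turn":[-4,-8,-12,-16,-20]}'; python3 arc.py 26 32 38 44 50
```

```text
time_s: 3.8
tcp_pos: [0.5531, -0.2744, 0.1556]
ee_rot: [[0.339, -0.017, -0.94], [0.941, 0.007, 0.339], [0.001, -1.0, 0.019]]
force: [1.2, -1.5, -0.6]
width: 0.105
pos [ 0.5531 -0.2744] yaw 70.2 door rot -20.1 rad 0.224 F [ 1.2 -1.5 -0.6]
26.0 [-0.0192  0.0128]
32.0 [-0.0375  0.0274]
38.0 [-0.0542  0.0437]
44.0 [-0.0691  0.0618]
50.0 [-0.0821  0.0813]
```

Run:
```python
from h import *
s=take('scene','s3');t=take('top','t3')
print(sensors.sense()['width'])
c=lambda s,b:cv2.resize(s['frame'][b[1]:b[1]+160,b[0]:b[0]+160,::-1],(400,400),interpolation=cv2.INTER_CUBIC)
cv2.imwrite('pics/c3.png',np.hstack([c(s,(130,150)),c(t,(280,80))]))
```

```text
0.10928998142656923
```

View pics/c3.png

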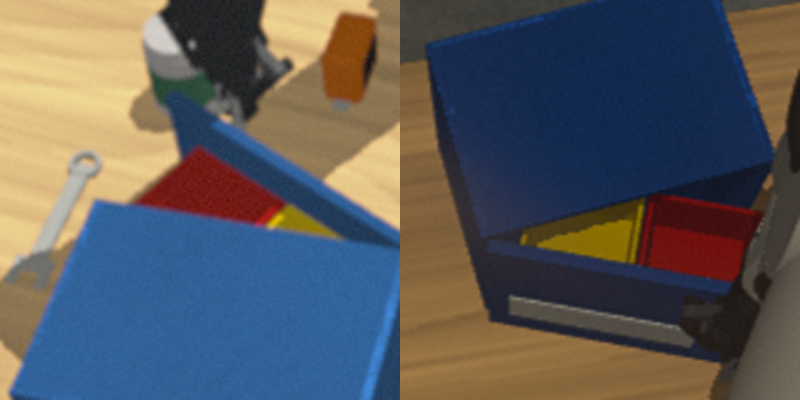

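The picture shows the door following the hand: both bins are now visible and the fingers are still on the handle. I continue the arc.

```bash
python3 -m inch '{"grip":[5,5,5,5,5],"xyz":[[-0.0192,0.0128,0],[-0.0375,0.0274,0],[-0.0542,0.0437,0],[-0.0691,0.0618,0],[-0.0821,0.0813,0]],"turn":[-6,-12,-18,-24,-30]}'; python3 arc.py 56 62 68 74 80; python3 -c "
from h import *
print(sensors.sense()['width'])"
```

```text
time_s: 4.4
tcp_pos: [0.4698, -0.1926, 0.1556]
ee_rot: [[0.765, -0.012, -0.644], [0.644, 0.016, 0.765], [0.001, -1.0, 0.02]]
force: [5.2, 0.3, -3.4]
width: 0.104
pos [ 0.4698 -0.1926] yaw 40.1 door rot -50.3 rad 0.2243 F [ 5.2  0.3 -3.4]
56.0 [-0.0096  0.0202]
62.0 [-0.0182  0.042 ]
68.0 [-0.0245  0.0645]
74.0 [-0.0284  0.0876]
80.0 [-0.0299  0.1109]
0.10406588297252554
```

```bash
python3 -m inch '{"grip":[5,5,5,5,5],"xyz":[[-0.0096,0.0202,0],[-0.0182,0.042,0],[-0.0245,0.0645,0],[-0.0284,0.0876,0],[-0.0299,0.1109,0]],"turn":[-6,-12,-18,-24,-30]}'; python3 arc.py 83 86 89 90
```

```text
time_s: 4.9
tcp_pos: [0.4392, -0.0813, 0.1556]
ee_rot: [[0.985, -0.004, -0.172], [0.172, 0.019, 0.985], [-0.001, -1.0, 0.019]]
force: [2.5, -2.5, -6.0]
width: 0.104
pos [ 0.4392 -0.0813] yaw 9.9 door rot -80.1 rad 0.2242 F [ 2.5 -2.5 -6. ]
83.0 [0.0009 0.0112]
86.0 [0.0017 0.0229]
89.0 [0.0031 0.0345]
90.0 [0.0037 0.0384]
```

```bash
python3 -m inch '{"grip":[5,5,5,5],"xyz":[[0.0009,0.0112,0],[0.0017,0.0229,0],[0.0031,0.0345,0],[0.0031,0.0345,0]],"turn":[-3,-6,-9,-9]}'; python3 arc.py 90;  python3 -m inch '{"grip":[60,60,60],"xyz":[[0,0,0],[0,0,0],[0,0,0]],"turn":[0,0,0]}'; python3 -m inch '{"grip":[60,60,60],"xyz":[[0,0,0.04],[0,0,0.09],[0,0,0.13]],"turn":[0,0,0]}'; python3 arc.py 90
```

```text
time_s: 5.3
tcp_pos: [0.4419, -0.0455, 0.1556]
ee_rot: [[1.0, -0.003, -0.018], [0.018, 0.02, 1.0], [-0.003, -1.0, 0.02]]
force: [-6.9, 2.0, -2.2]
width: 0.109
pos [ 0.4419 -0.0455] yaw 1.0 door rot 270.7 rad 0.2241 F [-6.9  2.  -2.2]
90.0 [0.001  0.0026]
time_s: 5.6
tcp_pos: [0.4424, -0.0456, 0.1561]
ee_rot: [[1.0, -0.002, -0.018], [0.018, 0.02, 1.0], [-0.002, -1.0, 0.02]]
force: [-0.2, -0.7, 0.6]
width: 0.591
time_s: 5.9
tcp_pos: [0.4425, -0.0459, 0.2888]
ee_rot: [[1.0, -0.0, -0.018], [0.018, 0.02, 1.0], [-0.0, -1.0, 0.02]]
force: [1.9, -0.1, -1.1]
width: 0.601
pos [ 0.4425 -0.0459] yaw 1.1 door rot 270.8 rad 0.2234 F [ 1.9 -0.1 -1.1]
90.0 [0.0004 0.003 ]
```

```bash
cat > ov.py <<'E'
from h import *
E1=np.array([[.6117,.2951],[.6331,.268],[.5889,.2663]]);E2=np.array([[.466,.3199],[.5011,.3288],[.4781,.2836]])
H=np.array([.6634,-.0794]); ps=.112-np.radians(95.7)
def dr(x,y,z):return [*(H+[x*np.cos(ps)-y*np.sin(ps),x*np.sin(ps)+y*np.cos(ps)]),z]
def draw(s,b,k=5):
    im=cv2.resize(s['frame'][b[1]:b[1]+b[3],b[0]:b[0]+b[2],::-1],None,fx=k,fy=k,interpolation=cv2.INTER_CUBIC)
    P=[[.472,.1856,.048],[.472,.1856,.004]]+[[*e,.019] for e in (*E1,*E2)]+[dr(0,0,.2),dr(0,-.25,.2)]+[dr(52+a,yc+c,.16*1000) for yc in(-72,-172) for a,c in((-40,-48),(40,-48),(40,48),(-40,48))]
    P=[p if abs(p[2])<1 else None for p in P]
    P=[p for p in P if p]+[dr((52+a)/1e3,(yc+c)/1e3,.16) for yc in(-72,-172) for a,c in((-40,-48),(40,-48),(40,48),(-40,48))]
    for q in w2p(s,P): cv2.drawMarker(im,tuple(int(v) for v in ((q-b[:2]+.5)*k-.5)),(0,255,0),cv2.MARKER_CROSS,9,1)
    return im
E
python3 - <<'E'
from ov import *
s=take('top','t4')
cv2.imwrite('pics/o4.png',np.vstack([draw(s,(300,140,140,140),3).copy().__array__()]))
a=draw(s,(300,130,130,130),4); b=cv2.resize(draw(load('scene0'),(400,215,130,130),4),(520,520))
b=b[:,:]; cv2.imwrite('pics/o4.png',cv2.resize(np.hstack([a,b]),(800,400)))
E
```

```text
(no output)
```

View pics/o4.png

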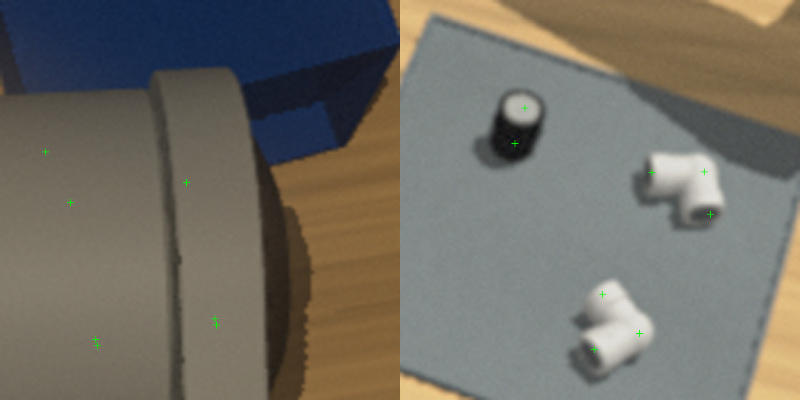

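The overlay on the scene view puts the markers on the coupling top and on both elbows' corners and ends, to within about 2 mm. The arm hides the door in the top view. Next is the coupling.

```bash
python3 -m inch '{"grip":[100,100,100,100,100],"xyz":[[0.006,0.046,0],[0.012,0.092,0],[0.018,0.138,-0.02],[0.024,0.184,-0.04],[0.0295,0.230,-0.06]],"turn":[-1,-1,-1,-1,-1]}';  python3 -m inch '{"grip":[100,100,100],"xyz":[[0,0.002,-0.05],[0,0.002,-0.1],[0,0.002,-0.1]],"turn":[0,0,0]}'; python3 -c "
from h import *
s=sensors.sense();print(s['tcp_pos'],s['width'])
take('top','t5')"
```

```text
time_s: 6.45
tcp_pos: [0.4731, 0.1845, 0.2349]
ee_rot: [[1.0, 0.009, -0.001], [0.001, 0.02, 1.0], [0.009, -1.0, 0.02]]
force: [1.9, -0.4, 0.2]
width: 1.002
time_s: 6.75
tcp_pos: [0.4694, 0.1854, 0.1278]
ee_rot: [[1.0, -0.002, -0.002], [0.002, 0.015, 1.0], [-0.002, -1.0, 0.015]]
force: [-0.6, -0.7, -1.0]
width: 1.001
[0.46939644 0.18543503 0.1278176 ] 1.0014412810922089
```

```bash
python3 -m inch '{"grip":[100,100,100,100],"xyz":[[0.002,0,-0.05],[0.002,0,-0.09],[0.002,0,-0.11],[0.002,0,-0.11]],"turn":[0,0,0,0]}';  python3 -m inch '{"grip":[10,10,10,10,10],"xyz":[[0,0,0],[0,0,0],[0,0,0],[0,0,0],[0,0,0]],"turn":[0,0,0,0,0]}';python3 -m inch '{"grip":[10,10,10,10],"xyz":[[0,0,0.03],[0,0,0.08],[0,0,0.13],[0,0,0.18]],"turn":[0,0,0,0]}'
python3 - <<'E'
from ov import *
s=take('top','t6'); s2=take('scene','s6'); print(sensors.sense()['width'],sensors.sense()['tcp_pos'])
cv2.imwrite('pics/o6.png',np.hstack([draw(s,(270,90,150,150),2.67)[:400,:400],draw(s2,(150,150,150,150),2.67)[:400,:400]]))
E
```

```text
time_s: 7.2
tcp_pos: [0.4741, 0.1856, 0.0236]
ee_rot: [[1.0, 0.003, -0.001], [0.001, 0.018, 1.0], [0.003, -1.0, 0.018]]
force: [-1.1, 0.2, 0.9]
width: 1.003
time_s: 7.7
tcp_pos: [0.4752, 0.1859, 0.026]
ee_rot: [[1.0, 0.006, -0.001], [0.001, 0.019, 1.0], [0.006, -1.0, 0.019]]
force: [-2.6, -2.1, 12.8]
width: 0.378
time_s: 8.1
tcp_pos: [0.4748, 0.1858, 0.2086]
ee_rot: [[1.0, 0.007, -0.001], [0.001, 0.019, 1.0], [0.007, -1.0, 0.019]]
force: [1.8, 0.6, -0.4]
width: 0.379
0.37998967199591493 [0.4772652  0.18672935 0.21398266]
```

View pics/o6.png

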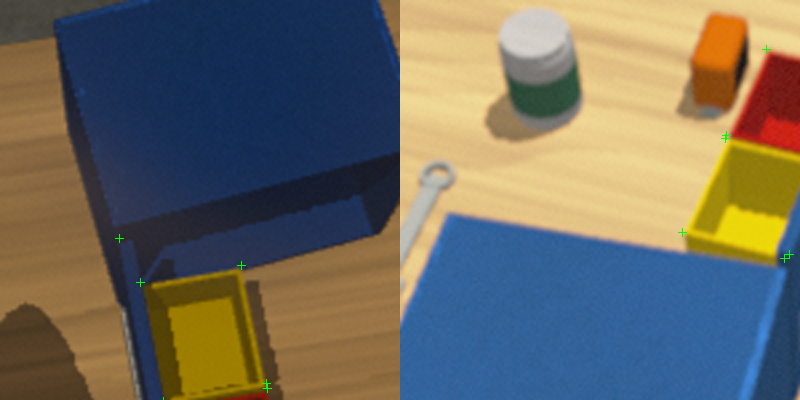

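The picture shows the door wide open and both bins in reach. The bins sit about 4 mm nearer the robot than predicted, since the yellow corner is seen at (241,271) against a marker at (241,265). The coupling is held at opening 0.38 (32 mm). Targets are red (0.488,−0.134) and yellow (0.588,−0.133).

```bash
python3 -m inch '{"grip":[10,10,10,10,10],"xyz":[[0,-0.02,0.03],[0.003,-0.06,0.06],[0.006,-0.1,0.06],[0.008,-0.145,0.06],[0.009,-0.19,0.06]],"turn":[0,0,0,0,0]}';  python3 -m inch '{"grip":[10,10,10,10],"xyz":[[0,-0.045,0],[0.002,-0.09,0],[0.002,-0.13,0],[0.002,-0.13,0]],"turn":[0,0,0,0]}'; python3 -c "
from h import *
s=sensors.sense();print(s['tcp_pos'],s['width'])"
```

```text
time_s: 8.7
tcp_pos: [0.4861, -0.0047, 0.2745]
ee_rot: [[1.0, 0.017, -0.002], [0.001, 0.023, 1.0], [0.017, -1.0, 0.023]]
force: [1.0, 0.4, -0.0]
width: 0.378
time_s: 9.1
tcp_pos: [0.4877, -0.1387, 0.2742]
ee_rot: [[1.0, 0.017, 0.003], [-0.003, 0.022, 1.0], [0.017, -1.0, 0.022]]
force: [0.5, 1.4, -1.2]
width: 0.377
[ 0.48773132 -0.13865386  0.2741748 ] 0.37726288988212914
```

```bash
python3 -m inch '{"grip":[10,10,10,10],"xyz":[[0,0.003,-0.045],[0,0.003,-0.09],[0,0.003,-0.114],[0,0.003,-0.114]],"turn":[0,0,0,0]}';  python3 -m inch '{"grip":[55,55,55,55],"xyz":[[0,0,0],[0,0,0],[0,0,0],[0,0,0]],"turn":[0,0,0,0]}';python3 -m inch '{"grip":[55,55,55],"xyz":[[0,0,0.05],[0,0,0.1],[0,0,0.13]],"turn":[0,0,0]}'
```

```text
time_s: 9.5
tcp_pos: [0.486, -0.1347, 0.1568]
ee_rot: [[1.0, 0.012, 0.003], [-0.003, 0.023, 1.0], [0.011, -1.0, 0.023]]
force: [-0.3, -0.8, 0.2]
width: 0.38
time_s: 9.9
tcp_pos: [0.4866, -0.1348, 0.1581]
ee_rot: [[1.0, 0.013, 0.002], [-0.003, 0.023, 1.0], [0.013, -1.0, 0.023]]
force: [-0.0, -0.9, -0.4]
width: 0.547
time_s: 10.2
tcp_pos: [0.4868, -0.1349, 0.2923]
ee_rot: [[1.0, 0.017, 0.002], [-0.003, 0.022, 1.0], [0.017, -1.0, 0.022]]
force: [1.4, -0.2, -0.1]
width: 0.549
```

Coupling released over the red bin. Next I refine the elbow poses with a silhouette fit in both start pictures.

```bash
cat > fit.py <<'E'
from ov import *
from scipy.optimize import minimize
a=np.linspace(0,2*np.pi,20,endpoint=False)
def arm(d,t0,t1,r):
    o=np.array([-d[1],d[0],0]);return np.vstack([t*d+r*(np.cos(a)[:,None]*o+np.sin(a)[:,None]*[0,0,1]) for t in(t0,t1)])
X,Y=np.array([1.,0,0]),np.array([0,1.,0])
g=np.linspace(-1,1,5)*np.pi/2
ball=np.vstack([.015*np.c_[np.cos(b)*np.cos(a),np.cos(b)*np.sin(a),np.full(20,np.sin(b))] for b in g])
parts=[ball]+[p for d in(X,Y) for p in(arm(d,0,.034,.0135),arm(d,.026,.034,.015))]
k=6
def sil(s,p,b):
    c,n=np.cos(p[2]),np.sin(p[2]);R=np.array([[c,-n,0],[n,c,0],[0,0,1]]);m=np.zeros((b[3]*k,b[2]*k),np.uint8)
    for q in parts:
        u=(w2p(s,q@R.T+[p[0],p[1],.019])-b[:2]+.5)*k
        cv2.fillConvexPoly(m,cv2.convexHull(u.astype(np.int32)),255)
    return m/255.
def fit(p0,views):
    D=[]
    for s,b in views:
        f=s['frame'][b[1]:b[1]+b[3],b[0]:b[0]+b[2]].astype(np.float32)
        f=cv2.resize(f.mean(2),None,fx=k,fy=k,interpolation=cv2.INTER_CUBIC); v=f.astype(np.uint8)
        th,m=cv2.threshold(v,0,255,cv2.THRESH_BINARY+cv2.THRESH_OTSU);D.append(m/255.)
    cost=lambda p:sum(np.abs(sil(s,p,b)-m).sum()/m.sum() for (s,b),m in zip(views,D))
    r=min((minimize(cost,p0+np.array([0,0,d]),method='Nelder-Mead',options=dict(initial_simplex=p0+np.array([[0,0,d],[.006,0,d],[0,.006,d],[0,0,d+.3]]),xatol=1e-4)) for d in(-.3,0,.3)),key=lambda r:r.fun)
    return r
def rep(n,r):
    x,y,t=r.x; c,s_=np.cos(t),np.sin(t)
    print(n,r.x[:2].round(4),np.degrees(t).round(1),'cost',round(r.fun,3),'grasp along x',(x+.010*c-.004*s_).round(4),(y+.010*s_+.004*c).round(4),'along y',(x+.004*c-.010*s_).round(4),(y+.004*s_+.010*c).round(4))
E
python3 - <<'E'
from fit import *
T,S=load('top0'),load('scene0')
for n,E,t in(('e1',E1,-2.36),('e2',E2,-1.3)):
    c=E[0]; cen=[*E.mean(0),.019]
    vs=[]
    for s in(T,S):
        u=w2p(s,cen)[0].astype(int); vs.append((s,(u[0]-22,u[1]-22,44,44)))
    rep(n+' both',fit(np.array([*c,t]),vs)); rep(n+' top',fit(np.array([*c,t]),vs[:1]))
E
```

```text
e1 both [0.611  0.2913] -132.6 cost 0.822 grasp along x 0.6072 0.2812 along y 0.6156 0.2816
e1 top [0.6141 0.2932] -132.6 cost 0.346 grasp along x 0.6103 0.2832 along y 0.6187 0.2835
e2 both [0.4677 0.3175] -75.3 cost 0.908 grasp along x 0.4741 0.3089 along y 0.4784 0.3162
e2 top [0.4693 0.3196] -74.6 cost 0.33 grasp along x 0.4759 0.311 along y 0.48 0.3184
```

```bash
python3 -m inch '{"grip":[55,55,100,100,100],"xyz":[[0,0.045,0],[-0.002,0.09,0],[-0.003,0.14,0],[-0.004,0.19,0],[-0.005,0.24,0]],"turn":[3,6,9,12,15]}';  python3 -m inch '{"grip":[100,100,100,100,100],"xyz":[[0,0.05,0],[-0.002,0.1,-0.03],[-0.003,0.15,-0.07],[-0.003,0.2,-0.12],[-0.003,0.212,-0.17]],"turn":[0,0,0,0,0]}'; python3 -m inch '{"grip":[100],"xyz":[[0,0,0]],"turn":[0]}'
python3 - <<'E'
from h import *
s=take('top','t7');st=sensors.sense();print(st['tcp_pos'],np.degrees(np.arctan2(st['ee_rot'][1,0],st['ee_rot'][0,0])))
im=s['frame'][:,:,::-1]; cv2.imwrite('pics/t7c.png',np.hstack([cv2.resize(im[y:y+100,x:x+100],(400,400),interpolation=cv2.INTER_CUBIC) for x,y in((320,160),(110,225))]))
E
```

```text
time_s: 10.7
tcp_pos: [0.4815, 0.107, 0.2931]
ee_rot: [[0.966, 0.013, -0.258], [0.258, 0.026, 0.966], [0.019, -1.0, 0.022]]
force: [1.2, -0.5, 0.6]
width: 0.999
time_s: 11.2
tcp_pos: [0.4789, 0.3016, 0.1602]
ee_rot: [[0.966, 0.016, -0.26], [0.259, 0.028, 0.965], [0.022, -0.999, 0.023]]
force: [0.6, -0.1, -0.2]
width: 1.001
time_s: 11.3
tcp_pos: [0.4764, 0.3029, 0.1541]
ee_rot: [[0.965, 0.008, -0.262], [0.262, 0.024, 0.965], [0.014, -1.0, 0.021]]
force: [-0.6, -0.5, -0.6]
width: 0.999
[0.47747386 0.30245134 0.15778797] 15.170210761988685
```

View pics/t7c.png

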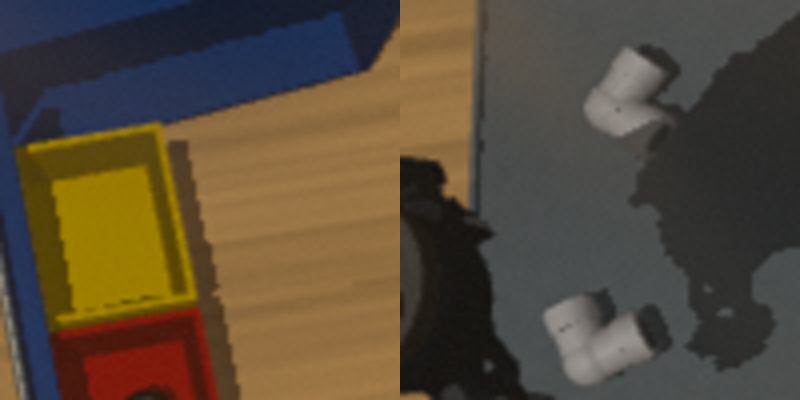

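The picture shows the coupling in the red bin at (145,398), the yellow bin empty, and elbow2 undisturbed.

```bash
python3 - <<'E'
from h import *
s=load('t7'); q=p2w(s,[(320+x/4-.4,160+y/4-.4) for x,y in((18,148),(160,125),(197,303),(52,330))],.16); print(q.round(4),q.mean(0))
E
python3 -m inch '{"grip":[100,100,100,100,100],"xyz":[[0.0015,0.015,-0.03],[0.0015,0.015,-0.08],[0.0015,0.015,-0.12],[0.0015,0.015,-0.14],[0.0015,0.015,-0.14]],"turn":[0,0,0,0,0]}'
```

```text
[[ 0.6367 -0.0947  0.16  ]
 [ 0.6368 -0.1695  0.16  ]
 [ 0.5405 -0.1707  0.16  ]
 [ 0.5388 -0.0957  0.16  ]] [ 0.58820944 -0.13262794  0.16      ]
time_s: 11.85
tcp_pos: [0.4787, 0.3162, 0.017]
ee_rot: [[0.965, 0.01, -0.261], [0.261, 0.024, 0.965], [0.016, -1.0, 0.021]]
force: [-0.3, -0.0, -0.8]
width: 1.004
```

Yellow centre measures (0.588,−0.133), sides about 75 by 97 mm, which agrees. I go down the remaining 11 mm and grip.

```bash
python3 -m inch '{"grip":[100,100,100],"xyz":[[0,0.001,-0.011],[0,0.001,-0.011],[0,0.001,-0.011]],"turn":[0,0,0]}'; python3 -m inch '{"grip":[20,20,20,20,20],"xyz":[[0,0,0],[0,0,0],[0,0,0],[0,0,0],[0,0,0]],"turn":[0,0,0,0,0]}'; python3 -m inch '{"grip":[20,20,20],"xyz":[[0,0,0.03],[0,0,0.08],[0,0,0.12]],"turn":[0,0,0]}'
```

```text
time_s: 12.15
tcp_pos: [0.4795, 0.3174, 0.0075]
ee_rot: [[0.965, 0.012, -0.261], [0.26, 0.025, 0.965], [0.018, -1.0, 0.021]]
force: [0.3, 0.0, 0.6]
width: 1.004
time_s: 12.65
tcp_pos: [0.4803, 0.318, 0.0088]
ee_rot: [[0.965, 0.014, -0.261], [0.26, 0.027, 0.965], [0.02, -1.0, 0.022]]
force: [-0.2, -0.1, 6.1]
width: 0.549
time_s: 12.95
tcp_pos: [0.4801, 0.3179, 0.1309]
ee_rot: [[0.965, 0.014, -0.261], [0.261, 0.027, 0.965], [0.02, -1.0, 0.022]]
force: [0.7, -0.4, -0.6]
width: 0.552
```

```bash
python3 -m inch '{"grip":[20,20,20,20,20],"xyz":[[0.01,-0.01,0.045],[0.02,-0.03,0.09],[0.03,-0.06,0.13],[0.04,-0.10,0.145],[0.05,-0.145,0.145]],"turn":[0,-4,-8,-12,-15]}';  python3 -m inch '{"grip":[20,20,20,20,20],"xyz":[[0.01,-0.045,0],[0.02,-0.09,0],[0.03,-0.135,0],[0.04,-0.18,0],[0.048,-0.225,0]],"turn":[0,0,0,0,0]}'; python3 -m inch '{"grip":[20,20,20],"xyz":[[0.005,-0.04,0],[0.009,-0.075,0],[0.009,-0.075,0]],"turn":[0,0,0]}'; python3 -c "
from h import *
s=sensors.sense();print(s['tcp_pos'],s['width'])"
```

```text
time_s: 13.45
tcp_pos: [0.531, 0.1723, 0.279]
ee_rot: [[1.0, 0.025, -0.001], [0.001, 0.024, 1.0], [0.025, -0.999, 0.024]]
force: [1.3, -0.2, 0.2]
width: 0.549
time_s: 13.95
tcp_pos: [0.5791, -0.0545, 0.279]
ee_rot: [[1.0, 0.025, -0.001], [0.001, 0.024, 1.0], [0.025, -0.999, 0.024]]
force: [0.8, 1.0, -0.2]
width: 0.549
time_s: 14.25
tcp_pos: [0.5881, -0.1334, 0.2781]
ee_rot: [[1.0, 0.024, 0.003], [-0.003, 0.023, 1.0], [0.024, -0.999, 0.023]]
force: [-0.2, 1.3, -0.7]
width: 0.548
[ 0.58805777 -0.13340356  0.27807043] 0.5478927506115612
```

```bash
python3 -m inch '{"grip":[20,20,20,20],"xyz":[[0,0.005,-0.045],[0,0.005,-0.09],[0,0.005,-0.122],[0,0.005,-0.122]],"turn":[0,0,0,0]}';  python3 -m inch '{"grip":[66,66,66,66],"xyz":[[0,0,0],[0,0,0],[0,0,0],[0,0,0]],"turn":[0,0,0,0]}';python3 -m inch '{"grip":[66,66,66],"xyz":[[0,0,0.05],[0,0,0.1],[0,0,0.13]],"turn":[0,0,0]}'
```

```text
time_s: 14.65
tcp_pos: [0.5857, -0.1272, 0.1511]
ee_rot: [[1.0, 0.016, 0.003], [-0.003, 0.025, 1.0], [0.016, -1.0, 0.025]]
force: [0.7, 0.4, 0.2]
width: 0.549
time_s: 15.05
tcp_pos: [0.5864, -0.1273, 0.1527]
ee_rot: [[1.0, 0.018, 0.002], [-0.003, 0.025, 1.0], [0.018, -1.0, 0.025]]
force: [0.1, -0.5, 0.0]
width: 0.662
time_s: 15.35
tcp_pos: [0.5865, -0.1274, 0.2873]
ee_rot: [[1.0, 0.023, 0.002], [-0.003, 0.024, 1.0], [0.022, -0.999, 0.024]]
force: [0.9, -0.3, 0.7]
width: 0.663
```

```bash
python3 -m inch '{"grip":[66,66,100,100,100],"xyz":[[0,0.045,0],[0.002,0.09,0],[0.004,0.135,0],[0.006,0.18,0],[0.008,0.22,0]],"turn":[8,16,24,32,40]}';  python3 -m inch '{"grip":[100,100,100,100,100],"xyz":[[0.005,0.045,0],[0.01,0.09,-0.03],[0.012,0.135,-0.07],[0.014,0.18,-0.11],[0.014,0.19,-0.15]],"turn":[7,7,7,7,7]}'; python3 -m inch '{"grip":[100],"xyz":[[0,0,-0.01]],"turn":[0]}'
python3 -c "
from h import *
take('top','t8'); st=sensors.sense();print(st['tcp_pos'],np.degrees(np.arctan2(st['ee_rot'][1,0],st['ee_rot'][0,0])))"
```

```text
time_s: 15.85
tcp_pos: [0.5944, 0.0947, 0.2884]
ee_rot: [[0.764, 0.003, -0.645], [0.645, 0.033, 0.763], [0.024, -0.999, 0.023]]
force: [0.1, -0.0, 0.1]
width: 1.006
time_s: 16.35
tcp_pos: [0.6088, 0.2818, 0.151]
ee_rot: [[0.678, 0.003, -0.735], [0.734, 0.035, 0.678], [0.028, -0.999, 0.022]]
force: [0.8, 0.2, -0.1]
width: 0.999
time_s: 16.45
tcp_pos: [0.6068, 0.2838, 0.1355]
ee_rot: [[0.676, -0.003, -0.737], [0.736, 0.033, 0.676], [0.022, -0.999, 0.025]]
force: [-0.8, -0.4, -0.7]
width: 1.001
[0.60720815 0.28273931 0.13677506] 47.40887462303725
```

```bash
python3 -m inch '{"grip":[100,100,100,100],"xyz":[[0.001,0,-0.04],[0.001,0,-0.08],[0.001,0,-0.115],[0.001,0,-0.12]],"turn":[0,0,0,0]}'; python3 -c "
from h import *
print(sensors.sense()['tcp_pos'])"
```

```text
time_s: 16.9
tcp_pos: [0.6072, 0.2809, 0.0146]
ee_rot: [[0.678, -0.006, -0.735], [0.735, 0.031, 0.677], [0.019, -1.0, 0.025]]
force: [-1.0, -0.1, -0.6]
width: 1.003
[0.60721977 0.28089584 0.01458664]
```

```bash
python3 -m inch '{"grip":[100,100],"xyz":[[0.001,0.001,-0.007],[0.001,0.001,-0.007]],"turn":[0,0]}'; python3 -m inch '{"grip":[20,20,20,20,20],"xyz":[[0,0,0],[0,0,0],[0,0,0],[0,0,0],[0,0,0]],"turn":[0,0,0,0,0]}'; python3 -m inch '{"grip":[20,20,20],"xyz":[[0,0,0.03],[0,0,0.08],[0,0,0.12]],"turn":[0,0,0]}'
```

```text
time_s: 17.1
tcp_pos: [0.6094, 0.2817, 0.0095]
ee_rot: [[0.678, -0.004, -0.735], [0.735, 0.032, 0.678], [0.021, -0.999, 0.024]]
force: [-0.2, 0.1, 0.8]
width: 1.0
time_s: 17.6
tcp_pos: [0.6102, 0.282, 0.0117]
ee_rot: [[0.678, -0.001, -0.735], [0.735, 0.033, 0.678], [0.023, -0.999, 0.023]]
force: [-1.6, -1.1, 8.0]
width: 0.544
time_s: 17.9
tcp_pos: [0.6102, 0.2821, 0.1346]
ee_rot: [[0.678, 0.0, -0.735], [0.735, 0.033, 0.677], [0.025, -0.999, 0.023]]
force: [1.8, 0.8, 0.0]
width: 0.549
```

```bash
python3 -m inch '{"grip":[20,20,20,20,20],"xyz":[[0,-0.01,0.045],[-0.005,-0.03,0.09],[-0.01,-0.06,0.13],[-0.015,-0.10,0.145],[-0.02,-0.145,0.145]],"turn":[-6,-14,-22,-30,-38]}';  python3 -m inch '{"grip":[20,20,20,20,20],"xyz":[[0,-0.045,0],[0,-0.09,0],[0,-0.135,0],[0,-0.18,0],[0,-0.22,0]],"turn":[-5,-9,-9,-9,-9]}'; python3 -m inch '{"grip":[20,20],"xyz":[[-0.002,-0.04,0],[-0.002,-0.045,0]],"turn":[0,0]}'; python3 -c "
from h import *
st=sensors.sense();print(st['tcp_pos'],st['width'],np.degrees(np.arctan2(st['ee_rot'][1,0],st['ee_rot'][0,0])))"
```

```text
time_s: 18.4
tcp_pos: [0.5906, 0.1366, 0.2836]
ee_rot: [[0.987, 0.026, -0.158], [0.157, 0.027, 0.987], [0.03, -0.999, 0.023]]
force: [1.2, -0.4, -0.4]
width: 0.546
time_s: 18.9
tcp_pos: [0.5902, -0.0854, 0.2844]
ee_rot: [[1.0, 0.031, -0.002], [0.001, 0.023, 1.0], [0.032, -0.999, 0.023]]
force: [0.3, -0.4, 0.7]
width: 0.545
time_s: 19.1
tcp_pos: [0.5876, -0.1344, 0.2848]
ee_rot: [[0.999, 0.032, 0.002], [-0.003, 0.022, 1.0], [0.032, -0.999, 0.022]]
force: [1.0, 1.2, -0.6]
width: 0.547
[ 0.58761555 -0.13437074  0.28479744] 0.5473290878600678 -0.1703738156342341
```

```bash
python3 -m inch '{"grip":[20,20,20,20],"xyz":[[0.001,0.006,-0.045],[0.001,0.006,-0.09],[0.001,0.006,-0.124],[0.001,0.006,-0.124]],"turn":[0,0,0,0]}';  python3 -m inch '{"grip":[66,66,66,66],"xyz":[[0,0,0],[0,0,0],[0,0,0],[0,0,0]],"turn":[0,0,0,0]}';python3 -m inch '{"grip":[66,66,66],"xyz":[[0,0,0.05],[0,0,0.1],[0,0,0.13]],"turn":[0,0,0]}';python3 -m inch '{"grip":[66,66,66,66,66],"xyz":[[-0.01,0.045,0],[-0.02,0.09,0],[-0.03,0.135,0],[-0.04,0.18,0],[-0.05,0.22,0]],"turn":[0,0,0,0,0]}';python3 -m inch '{"grip":[66,66,66,66,66],"xyz":[[-0.02,0.04,0],[-0.04,0.08,0],[-0.06,0.12,0],[-0.08,0.16,0],[-0.1,0.2,0]],"turn":[0,0,0,0,0]}'
python3 - <<'E'
from h import *
s=take('top','t9'); s2=take('scene','s9')
im=s['frame'][:,:,::-1];b=s2['frame'][:,:,::-1]; cv2.imwrite('pics/t9c.png',np.hstack([cv2.resize(im[140:260,280:400],(400,400),interpolation=cv2.INTER_CUBIC),cv2.resize(b[120:280,200:360],(400,400),interpolation=cv2.INTER_CUBIC)]))
E
```

```text
time_s: 19.5
tcp_pos: [0.5863, -0.1274, 0.156]
ee_rot: [[1.0, 0.025, 0.002], [-0.003, 0.023, 1.0], [0.024, -0.999, 0.023]]
force: [0.0, -0.8, -0.3]
width: 0.547
time_s: 19.9
tcp_pos: [0.587, -0.1275, 0.1578]
ee_rot: [[1.0, 0.027, 0.002], [-0.003, 0.023, 1.0], [0.027, -0.999, 0.023]]
force: [-0.8, -0.5, -0.8]
width: 0.662
time_s: 20.2
tcp_pos: [0.5872, -0.1275, 0.2924]
ee_rot: [[1.0, 0.031, 0.002], [-0.003, 0.022, 1.0], [0.031, -0.999, 0.022]]
force: [0.5, 0.2, 0.2]
width: 0.66
time_s: 20.7
tcp_pos: [0.5366, 0.0944, 0.2934]
ee_rot: [[0.999, 0.033, 0.002], [-0.002, 0.022, 1.0], [0.033, -0.999, 0.022]]
force: [0.0, 0.8, -0.5]
width: 0.664
time_s: 21.2
tcp_pos: [0.4357, 0.2959, 0.2945]
ee_rot: [[0.999, 0.035, 0.002], [-0.003, 0.023, 1.0], [0.034, -0.999, 0.023]]
force: [0.7, -1.2, -0.5]
width: 0.66
```

View pics/t9c.png

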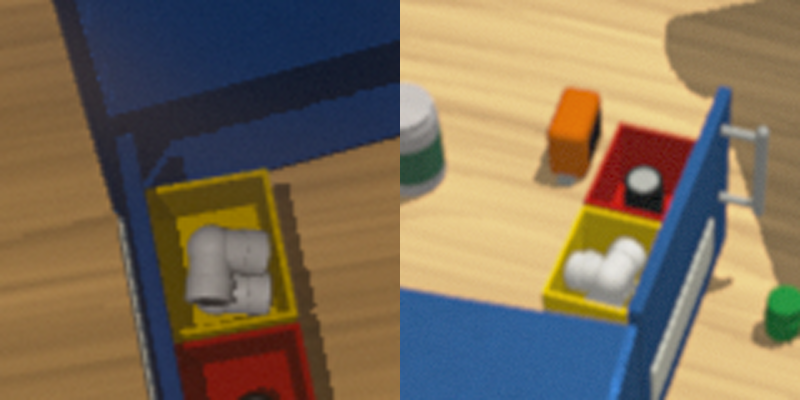

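View pics/t9.png

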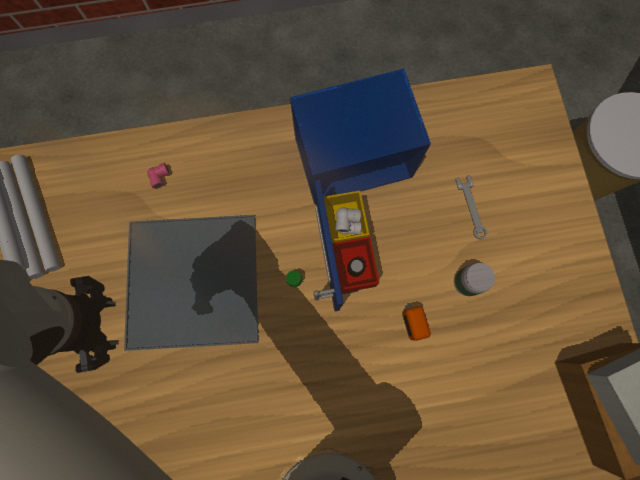

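```bash
python3 -m inch '{"grip":[66,66,66],"xyz":[[0,0,0],[0,0,0],[0,0,0]],"turn":[0,0,0]}'; python3 -c "
from h import *
print(ctrl.finish_job())"
```

```text
time_s: 21.6
tcp_pos: [0.4351, 0.2974, 0.2946]
ee_rot: [[0.999, 0.034, -0.002], [0.001, 0.024, 1.0], [0.034, -0.999, 0.024]]
force: [0.1, -0.5, -0.0]
width: 0.66
the job is handed in; nothing more can be done
None
```

I swung the cabinet door open by its handle to about 1.67 rad, roughly 96°. Then I put the coupling in the red bin and both white elbows in the yellow bin. I handed the job in at about 21.6 s of the 72 s allowed, with the arm clear of everything.

- **Final pictures:** they show the door past square, both elbows in the yellow bin (one resting on the other) and the coupling upright in the red bin. The can, tape measure, wrench and both look-alikes appear where they started.
- **Door angle:** about 1.67 rad comes from the measured bin edges, and the handle arc gave the same. The cabinet's own angle is uncertain by about 0.01 rad.
- **Disagreements:**
  - The bins measured about 4 mm nearer the robot than I predicted, so I used the measured position.
  - The two-camera and top-only fits of the elbow positions differed by about 3 mm.
  - Gripper opening readings were about 2 mm off the known sizes.
- **Forces:** the highest wrist reading printed was about 38 N, sideways, while closing on the handle. It eased to 12 N before the door moved.

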